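# Set the bin status tags on the sample board

## Task

Set the hinged status tags in front of the four sample bins so that only the full bins (six tins) show green and every empty or part-filled bin shows red; a tag shows the face that is turned up as it leans on its stop. Flip each wrong tag by gently pushing it over with a fingertip, never pinching it or pressing hard, leave every tag lying against its stop, and leave the loose tins, bottle and brush where they stand.

Things in the scene. Friction and masses are not known exactly. Their poses are not given: they have to be found in the camera images.
- board: Fixed plywood board, 12 mm thick, 720 along y, 340 along x. On it stand, in any order, four like stations (bin_a to bin_d) in a row, about 170 mm apart: a bin with its status tag before it on the robot's side. Origin: on the bench under the middle of the row of tag hinges; own +x points from the tags to the bins, own +y to the left seen from the robot.
- bin_a: Fixed blue open bin, FULL: six sample tins, two by three, fill it. 120 wide (y), 150 deep (x), 66 high; tins no higher than its rim. Origin: on the board's top (12 mm above the bench), straight under the middle of its tag's hinge; own +x from the tag to the bin (near wall 52 mm from the origin), own +y left along the row. Tag stand: steel pillars up to 39 mm above the board, stop rods up to 50 mm.
- tag_a (a joint): Hinge of bin_a's tag, axis level along the bin's own x. 0 = upright. +0.61 rad (stop) = leaning left, to the bin's +y, green face turned up: shows GREEN. -0.61 rad (stop) = leaning right, to -y, red face up: shows RED. It swings freely; its own weight drops it onto the stop it leans to within a second. Pushing it past upright takes under 1 N at the free edge.
- edge_a (a point): Middle of the free edge of bin_a's tag, a plate 56 wide along the hinge, 5 to 6 thick, with a white 8 mm bead along that edge. The point is the bead's centre, 58 from the hinge axis, which lies 45 above the bench (33 above bin_a's origin); own z runs from the hinge to the edge, own x along the hinge. Green on own -y face, red on own +y. At a stop the point is 33 to the side of the hinge and 48 above it. About 50 g.
- bin_b: Fixed blue open bin, EMPTY: no tins, bare floor. 120 wide (y), 150 deep (x), 66 high; tins no higher than its rim. Origin: on the board's top (12 mm above the bench), straight under the middle of its tag's hinge; own +x from the tag to the bin (near wall 52 mm from the origin), own +y left along the row. Tag stand: steel pillars up to 39 mm above the board, stop rods up to 50 mm.
- tag_b (a joint): Hinge of bin_b's tag, axis level along the bin's own x. 0 = upright. +0.61 rad (stop) = leaning left, to the bin's +y, green face turned up: shows GREEN. -0.61 rad (stop) = leaning right, to -y, red face up: shows RED. It swings freely; its own weight drops it onto the stop it leans to within a second. Pushing it past upright takes under 1 N at the free edge.
- edge_b (a point): Middle of the free edge of bin_b's tag, a plate 56 wide along the hinge, 5 to 6 thick, with a white 8 mm bead along that edge. The point is the bead's centre, 58 from the hinge axis, which lies 45 above the bench (33 above bin_b's origin); own z runs from the hinge to the edge, own x along the hinge. Green on own -y face, red on own +y. At a stop the point is 33 to the side of the hinge and 48 above it. About 50 g.
- bin_c: Fixed blue open bin, FULL: six sample tins, two by three, fill it. 120 wide (y), 150 deep (x), 66 high; tins no higher than its rim. Origin: on the board's top (12 mm above the bench), straight under the middle of its tag's hinge; own +x from the tag to the bin (near wall 52 mm from the origin), own +y left along the row. Tag stand: steel pillars up to 39 mm above the board, stop rods up to 50 mm.
- tag_c (a joint): Hinge of bin_c's tag, axis level along the bin's own x. 0 = upright. +0.61 rad (stop) = leaning left, to the bin's +y, green face turned up: shows GREEN. -0.61 rad (stop) = leaning right, to -y, red face up: shows RED. It swings freely; its own weight drops it onto the stop it leans to within a second. Pushing it past upright takes under 1 N at the free edge.
- edge_c (a point): Middle of the free edge of bin_c's tag, a plate 56 wide along the hinge, 5 to 6 thick, with a white 8 mm bead along that edge. The point is the bead's centre, 58 from the hinge axis, which lies 45 above the bench (33 above bin_c's origin); own z runs from the hinge to the edge, own x along the hinge. Green on own -y face, red on own +y. At a stop the point is 33 to the side of the hinge and 48 above it. About 50 g.
- bin_d: Fixed blue open bin, PART-FILLED, so not full: only two tins in it. 120 wide (y), 150 deep (x), 66 high; tins no higher than its rim. Origin: on the board's top (12 mm above the bench), straight under the middle of its tag's hinge; own +x from the tag to the bin (near wall 52 mm from the origin), own +y left along the row. Tag stand: steel pillars up to 39 mm above the board, stop rods up to 50 mm.
- tag_d (a joint): Hinge of bin_d's tag, axis level along the bin's own x. 0 = upright. +0.61 rad (stop) = leaning left, to the bin's +y, green face turned up: shows GREEN. -0.61 rad (stop) = leaning right, to -y, red face up: shows RED. It swings freely; its own weight drops it onto the stop it leans to within a second. Pushing it past upright takes under 1 N at the free edge.
- edge_d (a point): Middle of the free edge of bin_d's tag, a plate 56 wide along the hinge, 5 to 6 thick, with a white 8 mm bead along that edge. The point is the bead's centre, 58 from the hinge axis, which lies 45 above the bench (33 above bin_d's origin); own z runs from the hinge to the edge, own x along the hinge. Green on own -y face, red on own +y. At a stop the point is 33 to the side of the hinge and 48 above it. About 50 g.
- tin_1_mid (a point): Bystander: loose aluminium sample tin, 45 diameter, 46 high, standing on the board's front strip, on the robot's side of the tags, right half. Point: its centre.
- tin_2_mid (a point): Bystander: loose aluminium sample tin, 45 diameter, 46 high, standing on the board's front strip, on the robot's side of the tags, left half. Point: its centre.
- bottle_mid (a point): Bystander: loose white plastic bottle with red cap, 60 diameter, 150 high, standing on the bench left of the board. Point: its centre, half-way up.
- brush_grip (a point): Bystander: loose small hand brush lying on the bench right of the board. Point: middle of its handle.

How it is judged:
By the outcome, as a careful person would: the job done as asked, in the order asked, and still so for the second after the job is handed in, with the robot touching nothing.
It also fails if it takes over 58 s, if anything falls off the work surface, if the arm or the gripper's body presses on something with over 40 N, if the wrist force passes 120 N, or if a joint passes its speed limit or range.

## Robot

A 6-joint arm with a two-finger parallel gripper is mounted at the origin on the work surface. World frame = base frame: x ahead of the robot, y to its left, z up, the work surface at z = 0. Lengths are in m, angles in rad, forces in N, time in s.
With the tool pointing down it reaches from about 0.375 to 0.925 m from the base axis. Payload 5.7 kg.
Tool frame: the origin (TCP) lies midway between the tips of the shut fingers; the grasp point (between the pads) lies 19 mm behind it (env.grasp_offset is the distance from the TCP to the grasp point, in m); x points along the fingers, z is the direction in which the jaws open and shut, and the axes are right-handed (so a half turn about x gives the same grasp; the last joint's range is limited). The gripper opens to 85 mm and grips with 20 to 120 N. Pads are 22 mm wide; open, the fingers measure 114 mm over their backs; the gripper's body (76 mm by 85 mm) begins 54 mm behind the grasp point. The pads swing forward as they close: fully open they stand 13 mm farther back than shut.
Start: joints at [-1.319, 0.359, 1.51, -0, 1.272, -0.115], TCP at [0.215, -0.56, 0.231] pointing down, gripper open.
Joint ranges: [-2.97, 2.97], [-1.01, 2.36], [0.21, 2.38], [-0.96, 4.11], [0.2, 2.71], [-2.98, 2.98]. Speed limits (rad/s): [2.39, 2.39, 3.14, 3.14, 3.14, 3.14].

## Interface

Orientations are given as [roll, pitch, yaw] about the fixed x, y, z axes, in that order (R = Rz(yaw) Ry(pitch) Rx(roll)).
In Python, from cell import env gives the robot as it stands.
- The arm moves only by the tool servo_tool, never from a script. Its argument "deltas" is a list of rows, each a list of 3 entries, a list of its own where there are three numbers: the turn, a rotation vector about the tool's x, y, z in degrees, then the shift along the tool's x, y, z in mm, then the closure, from 0 (fully open) to 1 (shut). In form: [[[ax, ay, az], [x, y, z], gripper], ...]. A call has exactly 10 rows; each row shifts and turns the commanded pose from where the row before left it, along the tool's axes as they then stand; what a row does not reach is not made up. A row lasts 1/12 s, in which the tool goes at most 41.7 mm and 7.16 degrees, less where a joint would pass 70% of its speed; a pose out of reach is approached as far as the arm can. A call is refused whole if a number of a shift passes 41.7 or a number of a turn 7.16, either way. A call with a gripper value outside its range is refused whole. The fingers move at their own pace and stop on an object; "squeeze" is the grip in N (left out, the last holds). Time passes only in rows, so rows that do not move let the fingers close, or fill a call up. It gives the time, the measured TCP pose, the force and the opening at its end, in the units of the state.
- env.get_state(): the state, without advancing time (a new reading comes with each control period).
- env.read_camera(name): name is "scene" or "top" or "wrist"; returns the picture (480x640x3 uint8, blue, green, red); there is no depth.
- env.camera_info(name): a dict with "intrinsics" (3x3 intrinsics, pixels), "dist" ([k1, k2, p1, p2, k3] as OpenCV has them; the pictures are not rectified), "xyz" and "rotation" of the camera in the world. Camera axes: x right, y down, z forward; pixel columns grow to the right and rows downward; lengths in m; the calibration is good to about 2 mm. A picture is of the moment at which its call begins: read the wrist's pose just before it. camera_info takes no time and is no camera call; for the wrist camera it gives the pose at the moment of the call.
- env.close_job(): hands the job in, once; it reports no verdict.
The state is a dict: "time": time; "joint_pos": joint angles; "joint_vel": joint speeds; "joint_efforts": joint torques, N m; "tcp_pos": TCP position; "eef_rot": TCP orientation; "wrist_force": force on the tool from outside, world axes, zero at the start; "moment": the same for the moment, N m; "width": opening from 0.0 (shut) to 1.0 (fully open).
Only numpy, scipy, OpenCV 4.12 (cv2) and the standard library are available. Lean on these libraries where they do the work, as an engineer would, in place of code of your own. Each camera call takes 0.05 s, during which the arm holds its last target. There are 200 camera calls.

## Working session

There is one attempt and no reset: what is moved stays moved. The work goes in short steps, Python scripts to look and compute and a tool call to move; the robot and the scene stay as the last step left them, time stands still between calls to the robot, and variables do not carry over. Pictures are saved under pics/ and viewed, about 8 in all and at most 12, crops included, and the job is handed in when it is done.

Besides the shell and the picture viewer there is one more tool, called as name(argument=value, ...) on one line, values as JSON. servo_tool: Moves the arm, as the interface text tells. Its arguments: {"type":"object","properties":{"deltas":{"type":"array"},"squeeze":{"type":"number"}},"required":["deltas"]}

```bash
mkdir -p pics; python3 - <<'E'
from cell import env
import cv2,numpy as np
for n in("scene","top"):
    cv2.imwrite(f"pics/{n}0.png",env.read_camera(n)); i=env.camera_info(n); print(n,i)
s=env.get_state(); print({k:np.round(v,3) for k,v in s.items()}, env.grasp_offset)
E
```

```text
scene {'intrinsics': array([[511.3730344 ,   0.        , 323.50817447],
       [  0.        , 511.3730344 , 239.81884439],
       [  0.        ,   0.        ,   1.        ]]), 'dist': array([-0.0950859,  0.       ,  0.       ,  0.       ,  0.       ]), 'xyz': array([1.30939092, 0.25008908, 1.08505432]), 'rotation': array([-2.40985544,  0.01662485,  1.84248125])}
top {'intrinsics': array([[527.67569425,   0.        , 312.63602147],
       [  0.        , 527.67569425, 238.83167821],
       [  0.        ,   0.        ,   1.        ]]), 'dist': array([-0.14818892,  0.        ,  0.        ,  0.        ,  0.        ]), 'xyz': array([ 0.3069802 , -0.0122295 ,  1.77822007]), 'rotation': array([-3.05874255, -0.00478393, -1.59735304])}
{'time': np.float64(0.1), 'joint_pos': array([-1.319,  0.359,  1.511,  0.   ,  1.272, -0.115]), 'joint_vel': array([ 0.001, -0.001, -0.002, -0.   , -0.001, -0.001]), 'joint_efforts': array([ 1.0000e-03, -5.2865e+01, -2.7935e+01, -0.0000e+00,  5.0000e-03,
        0.0000e+00]), 'tcp_pos': array([ 0.215, -0.559,  0.231]), 'eef_rot': array([3.026, 1.569, 1.822]), 'wrist_force': array([ 0.804,  1.762, -0.072]), 'moment': array([ 0.024,  0.016, -0.016]), 'width': np.float64(1.001)} 0.0187
```

View pics/top0.png

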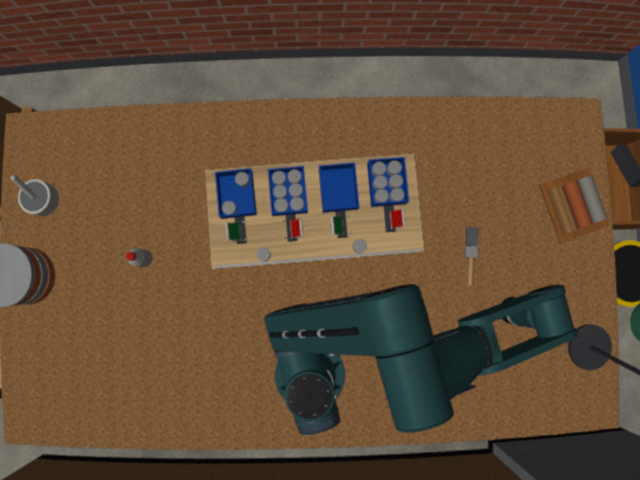

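View pics/scene0.png

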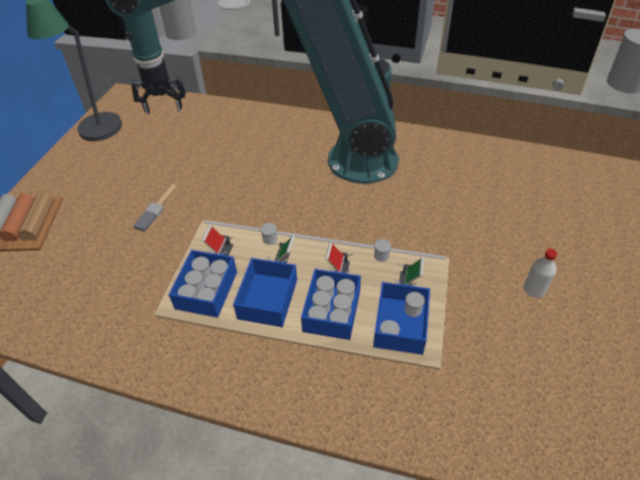

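The four bins, from left to right in the top view, are part-filled (px 236,193), full (288,190), empty (338,187) and full (387,181). Their tags read green, red, green, red, so all four are wrong. Next I'll measure the positions.

```bash
cat > h.py <<'E'
from cell import env
import cv2,numpy as np
from scipy.spatial.transform import Rotation as R
class Cam:
    def __init__(s,n):
        i=env.camera_info(n); s.K,s.d,s.c=i["intrinsics"],i["dist"],i["xyz"]; s.R=R.from_euler("xyz",i["rotation"]).as_matrix()
    def ray(s,p):
        u=cv2.undistortPoints(np.float64(p).reshape(-1,1,2),s.K,s.d).reshape(-1,2)
        v=np.c_[u,np.ones(len(u))]@s.R.T; return v/np.linalg.norm(v,axis=1)[:,None]
    def plane(s,p,z):
        v=s.ray(p); return s.c+v*((z-s.c[2])/v[:,2])[:,None]
    def proj(s,P):
        r=s.R.T; return cv2.projectPoints(np.float64(P).reshape(-1,3),cv2.Rodrigues(r)[0],-r@s.c,s.K,s.d)[0].reshape(-1,2)
def tri(A,pa,B,pb):
    a,b=A.ray([pa])[0],B.ray([pb])[0]; M=np.c_[a,-b]; t=np.linalg.lstsq(M,B.c-A.c,rcond=None)[0]
    P,Q=A.c+a*t[0],B.c+b*t[1]; return (P+Q)/2,np.linalg.norm(P-Q)
def blobs(im,col,x0,x1,y0,y1,amin):
    h=cv2.cvtColor(im,cv2.COLOR_BGR2HSV); H,S,V=cv2.split(h)
    m={"red":((H<8)|(H>172))&(S>190)&(V>90),"green":(H>50)&(H<80)&(S>120)&(V>25),"blue":(H>105)&(H<130)&(S>150)&(V>50)}[col].astype(np.uint8)
    w=np.zeros_like(m); w[y0:y1,x0:x1]=m[y0:y1,x0:x1]
    n,l,st,c=cv2.connectedComponentsWithStats(w)
    return [(c[i],st[i],l==i) for i in range(1,n) if st[i][4]>=amin]
ROI={"top":(205,425,145,270),"scene":(160,450,220,360)}
E
python3 - <<'E'
from h import *
im={n:cv2.imread(f"pics/{n}0.png") for n in ROI}; C={n:Cam(n) for n in ROI}
for n in ROI:
    for col in("red","green","blue"):
        b=blobs(im[n],col,*ROI[n],12 if col!="blue" else 300)
        for c,s,m in b: print(n,col,c.round(1),s)
        if col=="blue":
            for c,s,m in b:
                r=cv2.minAreaRect(cv2.findNonZero(cv2.morphologyEx(m.astype(np.uint8),cv2.MORPH_CLOSE,np.ones((9,9)))))
                print("  corners",C[n].plane(cv2.boxPoints(r),.078)[:,:2].round(3).tolist())
print(C["top"].plane([[206,169],[413,154],[423,249],[211,269]],.012).round(3))
a=cv2.resize(im["top"][150:275,205:430],None,fx=3.5,fy=3.5,interpolation=cv2.INTER_CUBIC)
cv2.imwrite("pics/c.png",a)
b=cv2.resize(im["scene"][215:315,190:440],None,fx=3.15,fy=3.15,interpolation=cv2.INTER_CUBIC); cv2.imwrite("pics/d.png",b)
s=env.get_state(); print(R.from_euler("xyz",s["eef_rot"]).as_matrix().round(3))
E
```

```text
top red [396.2 218.1] [391 210  11  17 143]
top red [295.  227.7] [291 220   9  17 110]
top green [338.2 224.7] [334 217   9  16 111]
top green [234.1 230.9] [229 223  11  16 146]
top blue [387.4 181.5] [368 158  40  48 469]
top blue [338.6 187.1] [ 320  163   39   48 1605]
top blue [287.6 191.9] [269 167  38  48 505]
top blue [235.1 193.2] [ 216  169   40   49 1245]
  corners [[0.703, -0.211], [0.712, -0.332], [0.559, -0.339], [0.551, -0.218]]
  corners [[0.687, -0.051], [0.695, -0.168], [0.543, -0.176], [0.535, -0.06]]
  corners [[0.68, 0.115], [0.687, 0.002], [0.536, -0.007], [0.529, 0.105]]
  corners [[0.676, 0.292], [0.685, 0.173], [0.533, 0.16], [0.524, 0.277]]
scene red [214.2 239.1] [207 230  16  19 153]
scene red [335.5 257.6] [331 248  11  20 118]
scene green [283.2 248.9] [279 243   9  14  46]
scene green [412.5 271.4] [407 262  12  20 147]
scene blue [203.5 287.4] [ 170  251   66   65 1475]
scene blue [265.6 291.9] [ 234  259   62   67 3049]
scene blue [328.9 309.6] [ 302  270   58   69 1327]
scene blue [401.1 319.5] [ 374  283   55   71 2418]
  corners [[0.738, -0.323], [0.534, -0.347], [0.567, -0.196], [0.761, -0.186]]
  corners [[0.728, -0.157], [0.533, -0.183], [0.548, -0.043], [0.737, -0.03]]
  corners [[0.723, 0.011], [0.537, -0.012], [0.538, 0.117], [0.721, 0.127]]
  corners [[0.722, 0.184], [0.538, 0.169], [0.528, 0.291], [0.712, 0.295]]
[[ 0.703  0.334  0.012]
 [ 0.737 -0.377  0.012]
 [ 0.409 -0.396  0.012]
 [ 0.361  0.32   0.012]]
[[-0.     0.933  0.359]
 [ 0.002  0.359 -0.933]
 [-1.     0.    -0.002]]
```

View pics/c.png

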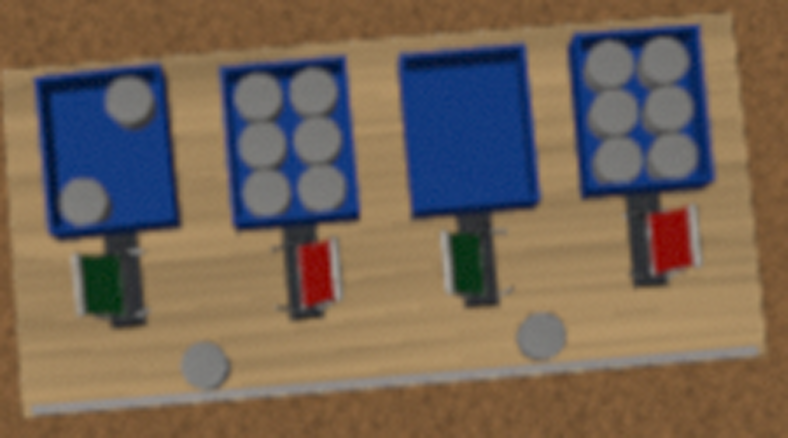

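View pics/d.png

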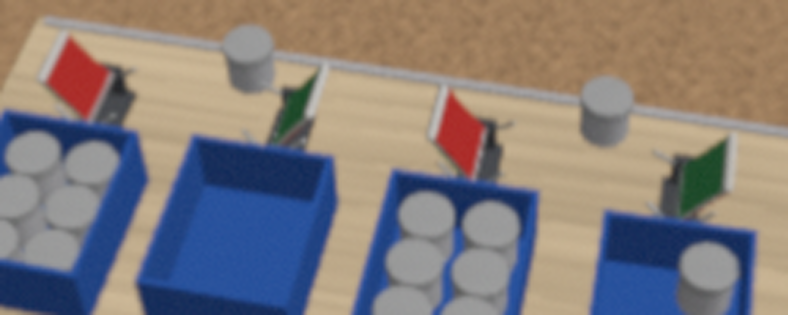

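The zoomed views show the four white bead edges. In the top crop they are at about (80,284), (335,269), (448,261) and (695,237), and in the scene crop at (732,163), (440,112), (316,95) and (54,57). Green leans left, red leans right.

```bash
python3 - <<'E'
from h import *
T,S=Cam("top"),Cam("scene"); f=lambda c,k,o:(np.array(c)+.5)/k-.5+o
tp={"d":(80,284),"c":(335,269),"b":(448,261),"a":(695,237)}; sp={"d":(732,163),"c":(440,112),"b":(316,95),"a":(54,57)}
P={}
for k in tp:
    a,b=f(tp[k],3.5,np.array([205,150])),f(sp[k],3.15,np.array([190,215]))
    p=T.plane([a],.093)[0]; q=S.plane([b],.093)[0]; t,g=tri(T,a,S,b); P[k]=(p+q)/2
    print(k,"top",p.round(3),"scene",q.round(3),"tri",t.round(3),round(g,4))
# yaw from hinge row
sg=dict(d=1,c=-1,b=1,a=-1); yaw=np.radians(4)
for _ in range(3):
    l=np.array([-np.sin(yaw),np.cos(yaw)]); H={k:P[k][:2]-.033*sg[k]*l for k in P}
    A=np.array([H[k] for k in "abcd"]); m,c=np.polyfit(A[:,1],A[:,0],1); yaw=-np.arctan(m)
print("yaw",np.degrees(yaw),{k:H[k].round(3) for k in H},"spacing",np.linalg.norm(np.diff(A,axis=0),axis=1).round(3),"resid",(A[:,0]-m*A[:,1]-c).round(4))
E
```

```text
d top [0.48  0.249 0.093] scene [0.479 0.256 0.093] tri [0.479 0.253 0.092] 0.0071
c top [0.487 0.014 0.093] scene [0.486 0.019 0.093] tri [0.487 0.017 0.093] 0.0049
b top [ 0.492 -0.09   0.093] scene [ 0.494 -0.084  0.093] tri [ 0.492 -0.088  0.089] 0.0044
a top [ 0.509 -0.319  0.093] scene [ 0.51  -0.313  0.093] tri [ 0.508 -0.317  0.09 ] 0.0046
yaw 3.0501327513625265 {'d': array([0.481, 0.22 ]), 'c': array([0.485, 0.05 ]), 'b': array([ 0.495, -0.12 ]), 'a': array([ 0.508, -0.283])} spacing [0.163 0.17  0.17 ] resid [ 0.0022 -0.0018 -0.0027  0.0024]
```

servo_tool(deltas=[[[-7.1,0,0],[0,0,0],1],[[-7.1,0,0],[0,0,0],1],[[-7.1,0,0],[0,0,0],1],[[-7.1,0,0],[0,0,0],1],[[-7.1,0,0],[0,0,0],1],[[-7.1,0,0],[0,0,0],1],[[-7.1,0,0],[0,0,0],1],[[-7.1,0,0],[0,0,0],1],[[-7.1,0,0],[0,0,0],1],[[-7.1,0,0],[0,0,0],1]])

```text
time: 0.93
tcp_pos: [0.2151, -0.5597, 0.2308]
eef_rot: [1.777, 1.57, 1.818]
wrist_force: [-0.8, 0.5, -0.9]
width: 0.001
```

servo_tool(deltas=[[[-1.1,0,0],[0,19,31],1],[[0,0,0],[0,19,31],1],[[0,0,0],[0,19,31],1],[[0,0,0],[0,19,31],1],[[0,0,0],[0,19,31],1],[[0,0,0],[0,19,31],1],[[0,0,0],[0,19,31],1],[[0,0,0],[0,19,31],1],[[0,0,0],[0,19,31],1],[[0,0,0],[0,19,31],1]])

```text
time: 1.77
tcp_pos: [0.5158, -0.3526, 0.2309]
eef_rot: [2.342, 1.57, 2.397]
wrist_force: [0.5, -0.7, -1.0]
width: -0.004
```

servo_tool(deltas=[[[0,0,0],[18,0,-3],1],[[0,0,0],[18,0,0],1],[[0,0,0],[18,0,0],1],[[0,0,0],[18,0,0],1],[[0,0,0],[18,0,0],1],[[0,0,0],[18,0,0],1],[[0,0,0],[18,0,0],1],[[0,0,0],[18,0,0],1],[[0,0,0],[0,0,0],1],[[0,0,0],[0,0,0],1]])

```text
time: 2.6
tcp_pos: [0.5109, -0.3534, 0.0862]
eef_rot: [2.353, 1.568, 2.407]
wrist_force: [0.1, -0.2, 0.4]
width: 0.001
```

```bash
python3 - <<'E'
from h import *
im=env.read_camera("scene"); s=env.get_state(); print(s["tcp_pos"].round(4))
print(Cam("scene").proj(s["tcp_pos"]))
cv2.imwrite("pics/e.png",cv2.resize(im[150:330,130:370],None,fx=3.3,fy=3.3,interpolation=cv2.INTER_CUBIC))
E
```

```text
[ 0.5117 -0.3542  0.0874]
[[193.01940619 231.74219132]]
```

View pics/e.png

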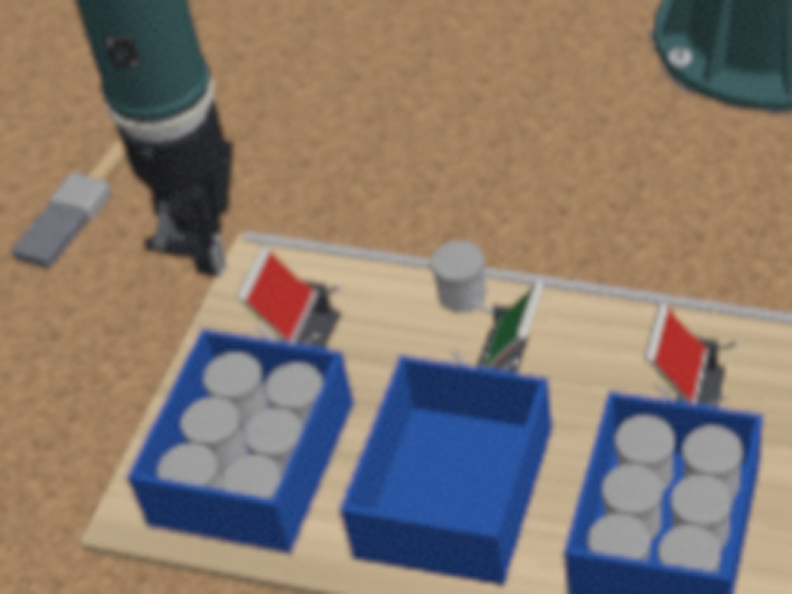

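The closed fingertip is at crop (210,270), just right of tag a's bead, and clear of everything. I'll push it left slowly.

servo_tool(deltas=[[[0,0,0],[2,8,0],1],[[0,0,0],[0,6,0],1],[[0,0,0],[0,5,0],1],[[0,0,0],[0,5,0],1],[[0,0,0],[0,5,0],1],[[0,0,0],[0,5,0],1],[[0,0,0],[0,5,0],1],[[0,0,0],[0,5,0],1],[[0,0,0],[0,5,0],1],[[0,0,0],[0,5,0],1]])

```text
time: 3.48
tcp_pos: [0.5088, -0.2998, 0.0852]
eef_rot: [2.098, 1.571, 2.152]
wrist_force: [-0.2, -0.1, 1.1]
width: -0.002
```

servo_tool(deltas=[[[0,0,0],[0,5,0],1],[[0,0,0],[0,5,0],1],[[0,0,0],[0,5,0],1],[[0,0,0],[0,2,0],1],[[0,0,0],[0,0,0],1],[[0,0,0],[0,-10,0],1],[[0,0,0],[0,-10,0],1],[[0,0,0],[-10,-10,0],1],[[0,0,0],[-20,0,0],1],[[0,0,0],[-25,0,0],1]])

```text
time: 4.32
tcp_pos: [0.5087, -0.3148, 0.1394]
eef_rot: [2.544, 1.568, 2.597]
wrist_force: [0.4, -0.5, 0.4]
width: 0.002
```

```bash
cat > look.py <<'E'
from h import *
s=env.get_state(); print(s["time"],s["tcp_pos"].round(4),s["eef_rot"].round(3),s["wrist_force"].round(1))
for n in ROI:
    im=env.read_camera(n)
    for col in("red","green"):
        print(n,col,[(c.round(0).tolist(),int(t[4])) for c,t,m in blobs(im,col,*ROI[n],12)])
E
python3 look.py
```

```text
4.3167 [ 0.5087 -0.3148  0.1394] [2.544 1.568 2.597] [ 0.4 -0.5  0.4]
top red [([295.0, 228.0], 111)]
top green [([387.0, 214.0], 31), ([338.0, 225.0], 110), ([234.0, 231.0], 145)]
scene red [([336.0, 258.0], 105)]
scene green [([283.0, 249.0], 46), ([412.0, 271.0], 144)]
```

servo_tool(deltas=[[[0,0,0],[-20,15,-1],1],[[0,0,0],[0,28,-1],1],[[0,0,0],[0,28,-1],1],[[0,0,0],[0,28,-1],1],[[0,0,0],[0,28,0],1],[[0,0,0],[0,28,0],1],[[0,0,0],[0,28,0],1],[[0,0,0],[0,28,0],1],[[0,0,0],[0,28,0],1],[[0,0,0],[0,26,0],1]])

```text
time: 5.25
tcp_pos: [0.4913, -0.0484, 0.1601]
eef_rot: [-0.327, 1.571, -0.274]
wrist_force: [-0.3, 0.4, -0.2]
width: -0.004
```

servo_tool(deltas=[[[0,0,0],[0,0,0],1],[[0,0,0],[15,0,0],1],[[0,0,0],[15,0,0],1],[[0,0,0],[15,0,0],1],[[0,0,0],[15,0,0],1],[[0,0,0],[10,0,0],1],[[0,0,0],[5,0,0],1],[[0,0,0],[0,0,0],1],[[0,0,0],[0,0,0],1],[[0,0,0],[0,0,0],1]])

```text
time: 6.08
tcp_pos: [0.4918, -0.0493, 0.0859]
eef_rot: [-0.247, 1.57, -0.193]
wrist_force: [0.5, -0.3, -0.5]
width: -0.0
```

```bash
python3 look.py
```

```text
6.0833 [ 0.4918 -0.0493  0.0859] [-0.247  1.57  -0.193] [ 0.5 -0.3 -0.5]
top red [([292.0, 223.0], 15)]
top green [([388.0, 219.0], 91), ([234.0, 231.0], 145)]
scene red [([335.0, 258.0], 108)]
scene green [([283.0, 249.0], 46), ([412.0, 271.0], 144)]
```

servo_tool(deltas=[[[0,0,0],[1,-8,0],1],[[0,0,0],[0,-6,0],1],[[0,0,0],[0,-5,0],1],[[0,0,0],[0,-5,0],1],[[0,0,0],[0,-5,0],1],[[0,0,0],[0,-5,0],1],[[0,0,0],[0,-5,0],1],[[0,0,0],[0,-5,0],1],[[0,0,0],[0,-5,0],1],[[0,0,0],[0,-5,0],1]])

```text
time: 7.02
tcp_pos: [0.4941, -0.1034, 0.0843]
eef_rot: [2.09, 1.571, 2.144]
wrist_force: [0.4, 1.3, 0.4]
width: 0.003
```

servo_tool(deltas=[[[0,0,0],[0,-5,0],1],[[0,0,0],[0,-5,0],1],[[0,0,0],[0,-5,0],1],[[0,0,0],[0,-3,0],1],[[0,0,0],[0,0,0],1],[[0,0,0],[0,10,0],1],[[0,0,0],[0,10,0],1],[[0,0,0],[0,15,0],1],[[0,0,0],[0,15,0],1],[[0,0,0],[0,15,0],1]])

```text
time: 7.85
tcp_pos: [0.4909, -0.054, 0.0843]
eef_rot: [2.335, 1.57, 2.39]
wrist_force: [0.8, 0.4, -0.0]
width: -0.004
```

```bash
python3 look.py
```

```text
7.85 [ 0.4909 -0.054   0.0843] [2.335 1.57  2.39 ] [ 0.8  0.4 -0. ]
top red [([349.0, 227.0], 37), ([293.0, 225.0], 40)]
top green [([388.0, 219.0], 91), ([234.0, 231.0], 145)]
scene red [([273.0, 247.0], 123), ([335.0, 257.0], 103)]
scene green [([413.0, 271.0], 145)]
```

servo_tool(deltas=[[[0,0,0],[0,11,0],1],[[0,0,0],[0,11,0],1],[[0,0,0],[0,11,0],1],[[0,0,0],[0,6,0],1],[[0,0,0],[0,5,0],1],[[0,0,0],[0,5,0],1],[[0,0,0],[0,5,0],1],[[0,0,0],[0,5,0],1],[[0,0,0],[0,5,0],1],[[0,0,0],[0,5,0],1]])

```text
time: 8.78
tcp_pos: [0.4878, 0.0133, 0.0843]
eef_rot: [1.361, 1.571, 1.416]
wrist_force: [0.3, -0.7, 0.9]
width: -0.002
```

servo_tool(deltas=[[[0,0,0],[0,5,0],1],[[0,0,0],[0,5,0],1],[[0,0,0],[0,5,0],1],[[0,0,0],[0,5,0],1],[[0,0,0],[0,5,0],1],[[0,0,0],[0,5,0],1],[[0,0,0],[0,5,0],1],[[0,0,0],[0,0,0],1],[[0,0,0],[0,-10,0],1],[[0,0,0],[0,-10,0],1]])

```text
time: 9.62
tcp_pos: [0.487, 0.0275, 0.0843]
eef_rot: [-1.261, 1.571, -1.205]
wrist_force: [0.5, 0.3, -0.3]
width: -0.0
```

servo_tool(deltas=[[[0,0,0],[0,-10,0],1],[[0,0,0],[-25,0,0],1],[[0,0,0],[-25,0,0],1],[[0,0,0],[-25,0,0],1],[[0,0,0],[0,0,0],1],[[0,0,0],[0,30,0],1],[[0,0,0],[0,30,0],1],[[0,0,0],[0,30,0],1],[[0,0,0],[0,30,0],1],[[0,0,0],[0,30,0],1]])

```text
time: 10.45
tcp_pos: [0.4794, 0.1678, 0.159]
eef_rot: [-2.512, 1.571, -2.459]
wrist_force: [1.1, -0.3, -0.8]
width: -0.005
```

```bash
python3 look.py
```

```text
10.45 [0.4794 0.1678 0.159 ] [-2.512  1.571 -2.459] [ 1.1 -0.3 -0.8]
top red [([347.0, 224.0], 134)]
top green [([388.0, 219.0], 91), ([287.0, 229.0], 130), ([234.0, 235.0], 60)]
scene red [([274.0, 247.0], 124)]
scene green [([346.0, 259.0], 95), ([412.0, 271.0], 145)]
```

servo_tool(deltas=[[[0,0,0],[0,30,2],1],[[0,0,0],[0,30,2],1],[[0,0,0],[0,30,0],1],[[0,0,0],[0,30,0],1],[[0,0,0],[0,3,0],1],[[0,0,0],[0,0,0],1],[[0,0,0],[20,0,0],1],[[0,0,0],[20,0,0],1],[[0,0,0],[20,0,0],1],[[0,0,0],[15,0,0],1]])

```text
time: 11.38
tcp_pos: [0.4764, 0.2881, 0.0828]
eef_rot: [-2.451, 1.569, -2.398]
wrist_force: [-0.9, 0.5, 0.0]
width: 0.002
```

servo_tool(deltas=[[[0,0,0],[0,0,0],1],[[0,0,0],[0,-8,0],1],[[0,0,0],[0,-6,0],1],[[0,0,0],[0,-5,0],1],[[0,0,0],[0,-5,0],1],[[0,0,0],[0,-5,0],1],[[0,0,0],[0,-5,0],1],[[0,0,0],[0,-5,0],1],[[0,0,0],[0,-5,0],1],[[0,0,0],[0,-5,0],1]])

```text
time: 12.22
tcp_pos: [0.4793, 0.2414, 0.0844]
eef_rot: [0.892, 1.571, 0.947]
wrist_force: [0.7, 0.4, -0.1]
width: 0.0
```

servo_tool(deltas=[[[0,0,0],[0,-5,0],1],[[0,0,0],[0,-5,0],1],[[0,0,0],[0,-5,0],1],[[0,0,0],[0,-5,0],1],[[0,0,0],[0,-3,0],1],[[0,0,0],[0,0,0],1],[[0,0,0],[0,10,0],1],[[0,0,0],[0,15,0],1],[[0,0,0],[0,15,0],1],[[0,0,0],[0,0,0],1]])

```text
time: 13.05
tcp_pos: [0.4787, 0.2618, 0.0846]
eef_rot: [0.922, 1.569, 0.977]
wrist_force: [0.1, 0.7, -0.5]
width: 0.001
```

servo_tool(deltas=[[[0,0,0],[-25,0,0],1],[[0,0,0],[-25,0,0],1],[[0,0,0],[-25,0,0],1],[[0,0,0],[-25,0,0],1],[[0,0,0],[-25,10,0],1],[[0,0,0],[-25,20,0],1],[[0,0,0],[0,20,0],1],[[0,0,0],[0,20,0],1],[[0,0,0],[0,20,0],1],[[0,0,0],[0,0,0],1]])

```text
time: 13.88
tcp_pos: [0.4733, 0.3522, 0.2346]
eef_rot: [1.21, 1.568, 1.267]
wrist_force: [0.1, -0.5, 0.5]
width: 0.002
```

```bash
python3 look.py; python3 - <<'E'
from h import *
a=env.read_camera("top")[145:275,120:490]; b=env.read_camera("scene")[170:350,130:560]
f=lambda i:cv2.resize(i,(700,int(i.shape[0]*700/i.shape[1])),interpolation=cv2.INTER_CUBIC)
cv2.imwrite("pics/f.png",np.vstack([f(a),f(b)]))
E
```

```text
13.8833 [0.4733 0.3522 0.2346] [1.21  1.568 1.267] [ 0.1 -0.5  0.5]
top red [([347.0, 224.0], 132), ([242.0, 230.0], 92)]
top green [([388.0, 219.0], 91), ([287.0, 229.0], 132)]
scene red [([273.0, 247.0], 131), ([401.0, 269.0], 78)]
scene green [([346.0, 259.0], 91)]
```

View pics/f.png

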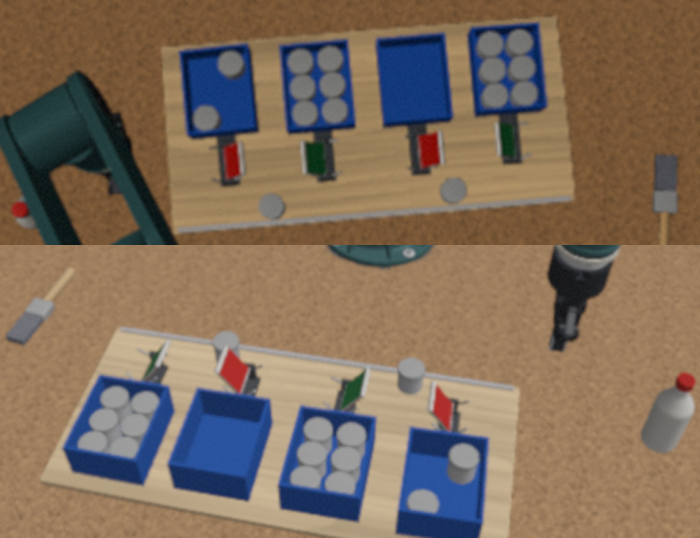

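In the final view, left to right, the part-filled bin shows red, the full one green, the empty one red and the other full one green. All four lie on their stops, the bystanders haven't moved, and the arm is clear. I'm handing it in.

```bash
python3 -c "
from cell import env
print(env.close_job())"
```

```text
the job is handed in; nothing more can be done
None
```

All four tags were wrong at the start. I pushed each one over once with the shut fingertip at about 60 mm/s and handed the job in at about 14 s. Full bins a and c now show green; empty bin b and part-filled bin d show red.

- **Tags:** The last top view shows all four tags in the right colour and leaning to the correct side. The scene camera's colour check missed tag a's green because it is seen nearly edge-on there, but it can be made out in that picture and is clear from the top. That the tags rest on their stops is judged from the pictures, not measured.
- **Bystanders:** The tins, bottle and brush look unmoved. I judged this by eye in the pictures and did not measure it.
- **Forces:** Wrist force readings stayed at or below about 1.4 N at every check, which is around noise level. They were taken at the end of each move, so they are not a continuous peak.
- **Arm:** It finished clear of everything, with the tool tip about 0.23 m above the bench.

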